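# Find the loose T-slot bolt of the measuring stage and hold its nut guard open

## Robot

A 6-joint arm with a two-finger parallel gripper is mounted at the origin on the work surface. World frame = base frame: x ahead of the robot, y to its left, z up, the work surface at z = 0. Lengths are in m, angles in rad, forces in N, time in s.
With the tool pointing down it reaches from about 0.375 to 0.825 m from the base axis. Payload 5.5 kg.
Tool frame: the origin (TCP) lies on the centre line of the jaws, within the pads' length; the fingertips stand 19 mm ahead of it and the grasp point (between the pads) is the TCP; z points along the fingers, y is the direction in which the jaws open and shut (so a half turn about z gives the same grasp; the last joint's range is limited). The gripper opens to 85 mm and grips with 20 to 120 N. Pads are 22 mm wide; open, the fingers measure 114 mm over their backs; the gripper's body (76 mm by 85 mm) begins 54 mm behind the grasp point. The pads swing forward as they close: fully open they stand 13 mm farther back than shut.
Start: joints at [1.328, 0.314, -0.047, 1.21, 0, 1.571], TCP at [0.144, 0.582, 0.223] pointing down, gripper open.
Joint ranges: [-2.67, 2.67], [-0.69, 1.73], [-1.03, 1.25], [-2.08, 2.16], [-1.42, 1.45], [-3.14, 3.14]. Speed limits (rad/s): [2.39, 2.39, 3.01, 3.14, 3.14, 3.14].

## Interface

Orientations are given as a rotation vector (axis times angle).
In Python, from bench import ctrl gives the robot as it stands. Calls block until the motion is done:
- ctrl.goto(position, orientation): joint-space move of the TCP to a pose.
- ctrl.move_l(position, speed=0.15, frame=None, contact_N=None): straight line of the TCP; frame=None keeps the orientation; speed is the mean speed in m/s. With contact_N (N) it stops when the force on the tool has changed by that much, and returns True; else False.
- ctrl.movej(angles): joint-space move.
- ctrl.grip(opening, squeeze=None): finger opening in m; squeeze is the grip in N (None keeps the last); returns when the fingers have stopped.
- ctrl.wait(seconds).
- ctrl.inverse_kinematics(position, orientation): joint angles nearest the present ones, or None.
- ctrl.read_state(): the state.
- ctrl.capture(name): name is "side" or "top" or "wrist"; returns a dict with "frame" (400x640x3 uint8, blue, green, red), "vertical_fov" (degrees; the focal length in pixels is half the picture's height over the tangent of half this angle, whatever the lens; pixels are square), "cx", "cy" (the principal point, pixels), "T" (4x4, takes a point from camera to world coordinates). Camera axes: x right, y down, z forward; pixel columns grow to the right and rows downward; lengths in m; the calibration is good to about 2 mm. The wrist camera is an equidistant fisheye: a pixel r from the principal point sees the ray r / f radians off the axis. A picture is of the moment at which its call begins. There is no depth.
A pose or a line that the arm cannot do raises ctrl.Unreachable and nothing moves.
- ctrl.hand_in(): hands the job in, once; it reports no verdict.
Trained networks look in a picture, given as the dict that the camera call returned (one of the last four; its "shot" number tells which), for a name from the list of things; names that differ only in an ending like _2 or _b are one class to them, and where a whole thing is asked for, a point or a joint stands for the part that bears it (a point fixed in the world has none). Each returns a list of dicts, best first, with "confidence" (0 to 1); they miss things now and then, are a little off and sometimes report something else, mostly with a low value. They report only what shows in the picture. A call takes as long as a camera call.
- ctrl.outline_of(picture, label): "mask" (400x640 bool, what is visible of it) and "location" ([column, row] in pixels, amid what is visible of it).
- ctrl.mark_of(picture, label): "location" ([column, row] in pixels: a listed point, or the origin of a listed thing).
The state is a dict: "time_s": time; "joint_positions": joint angles; "dq": joint speeds; "joint_torque": joint torques, N m; "position": TCP position; "ee_rot": TCP orientation; "contact_force": force on the tool from outside, world axes, zero at the start; "moment": the same for the moment, N m; "finger_gap": finger opening in m.
Only numpy, scipy, OpenCV 4.12 (cv2) and the standard library are available. Lean on these libraries where they do the work, as an engineer would, in place of code of your own. Each camera call takes 0.05 s, during which the arm holds its last target. There are 200 camera calls.

## Task

One of the three T-slot bolts that clamp the measuring stage's foot has worked loose: tap the bolt ends from above to find the one that gives way, then swing up the sprung guard that covers that bolt's nut, at least half way to upright. Finish while still holding it open, so that the nut can be got at. Leave the other two guards shut and do not disturb the V-block, gauge case, spanner and plug gauge.

Things in the scene. Friction and masses are not known exactly. Their poses are not given: they have to be found in the camera images.
- unit: Fixed T-slot plate (320 x 340 mm, top at 35 mm) with a measuring stage's aluminium foot (250 x 300, top at 53) on it. Origin on the bench below the middle bolt; x from the row of bolts to the stage, roughly away from the robot; y along the row, to the left; z up. Stage at x 65 to 191, top at 120 mm, micrometer drum at y -115 to -196. Place and yaw vary.
- bolt_1 (a joint): Sink of the T-slot bolt at y = +95 mm of the unit (left), m: 0 at the start, grows downward. A clamped bolt does not go down (under 1 mm); the loose one, whose nut under the guard has backed off, slides down 6 mm under a push of about 3 N and stays down. All three look alike.
- bolt_1_end (a point): Centre of the flat upper end of the bolt at y = +95 mm of the unit (left): steel stud 12 mm across, standing 13 mm proud through a 22 mm hole in its guard's top; 106 mm above the bench before tapping.
- guard_1 (a joint): Opening of the nut guard at y = +95 mm of the unit (left), rad: 0 shut, grows as it swings up, stop at 1.45. Grey, 60 x 52 x 34 mm, top at 93 mm; hinge axis along the unit's y at x = +31, z = 87 mm (stage side). A light spring shuts it when let go; holding it open takes 1 to 2 N at the ball.
- guard_1_ball (a point): Centre of the 24 mm black ball on the lever of that guard, robot side. Shut: x = -63, z = 103 mm in the unit's frame, so 94 mm robotward of the hinge axis and 16 mm above it, 32 mm out from the guard's front, open below to the plate. Next ball 95 mm away. Pinch it from above, a finger on each y side; it turns in the grip as the guard swings.
- bolt_2 (a joint): Sink of the T-slot bolt in the middle (y = 0), m: 0 at the start, grows downward. A clamped bolt does not go down (under 1 mm); the loose one, whose nut under the guard has backed off, slides down 6 mm under a push of about 3 N and stays down. All three look alike.
- bolt_2_end (a point): Centre of the flat upper end of the bolt in the middle (y = 0): steel stud 12 mm across, standing 13 mm proud through a 22 mm hole in its guard's top; 106 mm above the bench before tapping.
- guard_2 (a joint): Opening of the nut guard in the middle (y = 0), rad: 0 shut, grows as it swings up, stop at 1.45. Grey, 60 x 52 x 34 mm, top at 93 mm; hinge axis along the unit's y at x = +31, z = 87 mm (stage side). A light spring shuts it when let go; holding it open takes 1 to 2 N at the ball.
- guard_2_ball (a point): Centre of the 24 mm black ball on the lever of that guard, robot side. Shut: x = -63, z = 103 mm in the unit's frame, so 94 mm robotward of the hinge axis and 16 mm above it, 32 mm out from the guard's front, open below to the plate. Next ball 95 mm away. Pinch it from above, a finger on each y side; it turns in the grip as the guard swings.
- bolt_3 (a joint): Sink of the T-slot bolt at y = -95 mm of the unit (right), m: 0 at the start, grows downward. A clamped bolt does not go down (under 1 mm); the loose one, whose nut under the guard has backed off, slides down 6 mm under a push of about 3 N and stays down. All three look alike.
- bolt_3_end (a point): Centre of the flat upper end of the bolt at y = -95 mm of the unit (right): steel stud 12 mm across, standing 13 mm proud through a 22 mm hole in its guard's top; 106 mm above the bench before tapping.
- guard_3 (a joint): Opening of the nut guard at y = -95 mm of the unit (right), rad: 0 shut, grows as it swings up, stop at 1.45. Grey, 60 x 52 x 34 mm, top at 93 mm; hinge axis along the unit's y at x = +31, z = 87 mm (stage side). A light spring shuts it when let go; holding it open takes 1 to 2 N at the ball.
- guard_3_ball (a point): Centre of the 24 mm black ball on the lever of that guard, robot side. Shut: x = -63, z = 103 mm in the unit's frame, so 94 mm robotward of the hinge axis and 16 mm above it, 32 mm out from the guard's front, open below to the plate. Next ball 95 mm away. Pinch it from above, a finger on each y side; it turns in the grip as the guard swings.
- vblock: Bystander: steel V-block 44 x 60 x 36 mm, loose on the stage's top plate; origin under its centre.
- gauge_case: Bystander: shut wooden gauge-block case 90 x 150 x 42 mm on the bench at the unit's +y side; origin under its centre.
- spanner: Bystander: steel spanner 170 mm long on the bench at the unit's -y side, its length along its x; origin under its middle.
- plug_gauge: Bystander: plug gauge lying on the bench at the unit's -y side, 104 mm long along its x, 20 mm across; origin under its middle.

How it is judged:
By the outcome, as a careful person would: the job done as asked, in the order asked, and still so for the second after the job is handed in, while the arm keeps its last pose, push and grip.
It also fails if it takes over 48 s, if anything falls off the work surface, if the arm or the gripper's body presses on something with over 40 N, if the wrist force passes 120 N, or if a joint passes its speed limit or range.

## Working session

There is one attempt and no reset: what is moved stays moved. The work goes in short steps, each a Python script; the robot and the scene stay as the last script left them, time stands still between calls to the robot, and variables do not carry over. Pictures are saved under pics/ and viewed, about 8 in all and at most 12, crops included, and the job is handed in when it is done.

```bash
mkdir -p pics; ls
cat > h.py <<'E'
import numpy as np, cv2
from bench import ctrl
from scipy.optimize import least_squares
from scipy.spatial.transform import Rotation as R
def ray(p,uv):
    f=p["frame"].shape[0]/2/np.tan(np.radians(p["vertical_fov"])/2)
    d=np.array([uv[0]-p["cx"],uv[1]-p["cy"]])/f
    if p.get("name")=="wrist":
        r=np.linalg.norm(d); v=np.r_[d/max(r,1e-9)*np.sin(r),np.cos(r)]
    else: v=np.r_[d,1]
    T=np.array(p["T"]); v=T[:3,:3]@v
    return T[:3,3],v/np.linalg.norm(v)
def atz(p,uv,z):
    o,v=ray(p,uv); return o+v*(z-o[2])/v[2]
def tri(rays):
    A=sum(np.eye(3)-np.outer(v,v) for o,v in rays); b=sum((np.eye(3)-np.outer(v,v))@o for o,v in rays)
    return np.linalg.solve(A,b)
def cap(n):
    p=ctrl.capture(n); p["name"]=n; return p
def down(yaw): # tool z down, tool y axis at world angle yaw+90deg
    return (R.from_euler('z',yaw)*R.from_rotvec([np.pi,0,0])).as_rotvec()
E
python3 - <<'E'
from h import *
np.set_printoptions(precision=4,suppress=True)
for n in ("top","side"):
    p=cap(n); cv2.imwrite(f"pics/{n}0.png",p["frame"]); print(n,p.keys(),p["vertical_fov"],p["T"][:3,3] if hasattr(p["T"],'shape') else p["T"])
    for l,z in (("bolt_1_end",.106),("guard_1_ball",.103),("unit",0),("vblock",.12),("gauge_case",0)):
        for d in ctrl.mark_of(p,l)[:4]: print(l,np.round(d["location"],1),round(d["confidence"],2),atz(p,d["location"],z))
s=ctrl.read_state();print(s["time_s"],s["ee_rot"],s["contact_force"])
E
```

```text
pics
top dict_keys(['frame', 'vertical_fov', 'cx', 'cy', 'T', 'shot', 'name']) 45.811552830358806 [0.3505 0.0263 1.2175]
bolt_1_end [291.1 178.6] 0.49 [0.5677 0.0945 0.106 ]
guard_1_ball [296.3 201.4] 0.69 [0.5129 0.0821 0.103 ]
unit [334.8 176.3] 0.67 [ 0.5938 -0.0135  0.    ]
unit [297.3 202.3] 0.51 [0.5256 0.0847 0.    ]
unit [291.6 176.6] 0.28 [0.5937 0.0998 0.    ]
vblock [315.  121.3] 0.95 [0.7053 0.0366 0.12  ]
gauge_case [231.5 198.2] 0.91 [0.5374 0.2561 0.    ]
gauge_case [295.8 203.1] 0.38 [0.5235 0.0886 0.    ]
side dict_keys(['frame', 'vertical_fov', 'cx', 'cy', 'T', 'shot', 'name']) 47.92407643058671 [ 0.3603 -0.7342  0.9675]
bolt_1_end [367.8 332.4] 0.55 [ 0.5646 -0.3625  0.106 ]
bolt_1_end [312.7 177.4] 0.47 [0.5737 0.0962 0.106 ]
guard_1_ball [289.6 184.4] 0.89 [0.5082 0.0908 0.103 ]
unit [326.7 226.1] 0.94 [0.5873 0.0059 0.    ]
vblock [369.1 180.3] 0.95 [0.71   0.0312 0.12  ]
gauge_case [290.4 166.7] 0.8 [0.5458 0.2627 0.    ]
0.6 [ 0.3805  3.1185 -0.    ] [ 0.3035 -0.3719  0.2612]
```

View pics/top0.png

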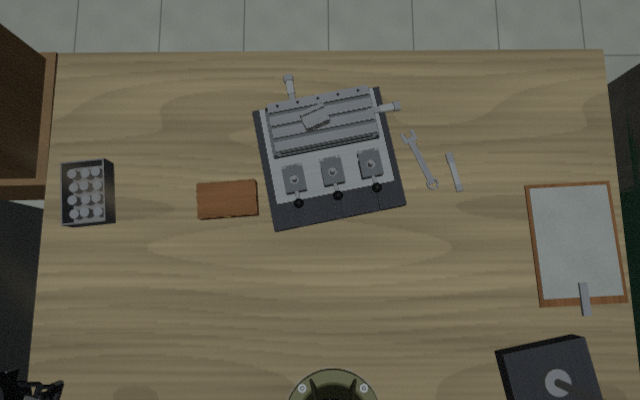

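View pics/side0.png

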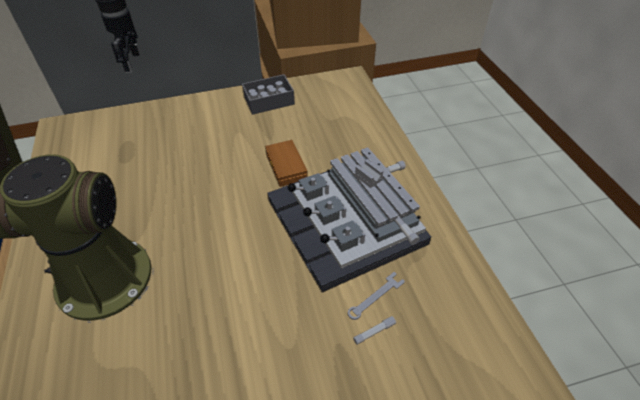

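Top view: balls at about (298,203), (338,195), (376,187) and bolt ends at (294,180), (332,172), (370,163), so the unit's yaw is about +12°. The side view agrees. Next I look from near with the wrist camera at two places.

Run:
```python
from h import *
np.set_printoptions(precision=4,suppress=True)
p=cap("top")
for uv in ((298,203),(338,195),(376,187)): print("ball",atz(p,uv,.103))
for uv in ((294,180),(332,172),(370,163)): print("bolt",atz(p,uv,.106))
yaw=np.radians(12.5)
ctrl.grip(0.0)
for i,pos in enumerate(([.48,0.02,.34],[.55,-0.02,.33])):
    ctrl.goto(pos,down(yaw)); p=cap("wrist"); cv2.imwrite(f"pics/w{i}.png",p["frame"])
    s=ctrl.read_state(); print(s["time_s"],s["position"],s["joint_positions"],"cam",p["T"][:3,3],p["T"][:3,2])
    for l,z in (("bolt_1_end",.106),("guard_1_ball",.103),("unit",0)):
        for d in ctrl.mark_of(p,l)[:4]: print(l,np.round(d["location"],1),round(d["confidence"],2),atz(p,d["location"],z))
```

```text
ball [0.5091 0.0781 0.103 ]
ball [ 0.5277 -0.0173  0.103 ]
ball [ 0.5465 -0.1083  0.103 ]
bolt [0.5642 0.0876 0.106 ]
bolt [ 0.5831 -0.0035  0.106 ]
bolt [ 0.6046 -0.095   0.106 ]
3.8333 [0.48   0.0207 0.3398] [ 0.0429  0.0642 -0.0878  1.4191  0.0002  2.9649] cam [0.558  0.0382 0.4901] [-0.3009 -0.0664 -0.9513]
bolt_1_end [429.7  86.4] 0.61 [ 0.6102 -0.0932  0.106 ]
bolt_1_end [279.7  75.8] 0.48 [0.5769 0.0921 0.106 ]
guard_1_ball [278.3 126.5] 0.61 [0.5142 0.0812 0.103 ]
guard_1_ball [428.8  86.1] 0.37 [ 0.6106 -0.0929  0.103 ]
unit [347.9  85.6] 0.79 [ 0.5896 -0.      0.    ]
4.45 [ 0.5498 -0.0199  0.3296] [-0.0363  0.2001  0.046   1.418   0.0003  2.8872] cam [ 0.6286 -0.0029  0.4792] [-0.3026 -0.0658 -0.9508]
bolt_1_end [232.1 127.4] 0.56 [0.5739 0.0953 0.106 ]
guard_1_ball [238.2 177.5] 0.65 [0.5113 0.078  0.103 ]
unit [313.6 121.1] 0.88 [ 0.5931 -0.0013  0.    ]
unit [491.3 163.2] 0.47 [ 0.6017 -0.3178 -0.    ]
```

Run:
```python
import cv2,numpy as np
a=cv2.imread("pics/w0.png")[30:180,220:490];b=cv2.imread("pics/w1.png")[70:220,180:450]
im=np.vstack([cv2.resize(x,None,fx=2,fy=2,interpolation=cv2.INTER_CUBIC) for x in (a,b)]);cv2.imwrite("pics/wab.png",im)
```

```text
(no output)
```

View pics/wab.png

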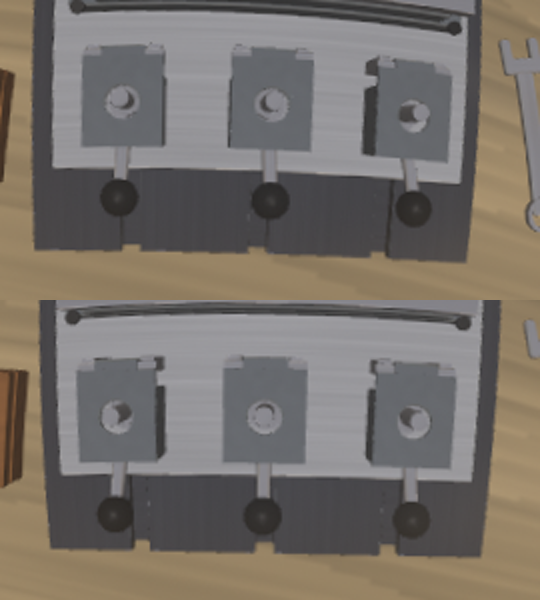

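```bash
cat >> h.py <<'E'
def proj(p,X):
    T=np.array(p["T"]); c=T[:3,:3].T@(np.array(X)-T[:3,3]); f=p["frame"].shape[0]/2/np.tan(np.radians(p["vertical_fov"])/2)
    if p["name"]=="wrist":
        r=np.hypot(c[0],c[1]); k=np.arctan2(r,c[2])/max(r,1e-9)
    else: k=1/c[2]
    return np.array([p["cx"],p["cy"]])+f*k*c[:2]
def unit2w(q,P): return np.r_[q[:2]+np.array([[np.cos(q[2]),-np.sin(q[2])],[np.sin(q[2]),np.cos(q[2])]])@np.array(P[:2]),P[2]]
BALL=[(-.063,y,.103) for y in (.095,0,-.095)]; END=[(0,y,.106) for y in (.095,0,-.095)]
def blob(p,X,w=14,th=45):
    u,v=np.round(proj(p,X)).astype(int); g=cv2.cvtColor(p["frame"][v-w:v+w+1,u-w:u+w+1],cv2.COLOR_BGR2GRAY)
    n,L,S,C=cv2.connectedComponentsWithStats((g<th).astype(np.uint8)); i=1+np.argmax(S[1:,4])
    return C[i]+[u-w,v-w],S[i,4]
E
python3 - <<'E'
from h import *
np.set_printoptions(precision=4,suppress=True)
q0=[.588,-.002,np.radians(12)]
yaw=np.radians(12.3)-np.pi
ps=[cap("wrist")]
for pos in ([.44,0.04,.33],[.48,-.03,.36]):
    ctrl.goto(pos,down(yaw)); ps.append(cap("wrist")); 
print(ctrl.read_state()["joint_positions"],ctrl.read_state()["time_s"])
B=[]
for i,p in enumerate(ps):
    cv2.imwrite(f"pics/x{i}.png",p["frame"])
    r=[blob(p,unit2w(q0,b)) for b in BALL]; B.append([x[0] for x in r]); print([(x[0].round(1),x[1],proj(p,unit2w(q0,b)).round(1)) for x,b in zip(r,BALL)])
for j in range(3): print("ball",j+1,tri([ray(p,b[j]) for p,b in zip(ps,B)]))
s=least_squares(lambda q:np.concatenate([proj(p,unit2w(q,[*X[:2],X[2]+q[3]]))-b[j] for p,b in zip(ps,B) for j,X in enumerate(BALL)]),[*q0,0],loss="soft_l1")
print(s.x,s.fun.reshape(3,3,2).round(1).tolist())
for j in range(3): print("end",unit2w(s.x,END[j]),[proj(p,unit2w(s.x,END[j])).round(1) for p in ps])
for p in ps[1:]:
    for l,z in (("bolt_1_end",.106),("guard_1_ball",.103)):
        for d in ctrl.mark_of(p,l)[:4]: print(l,np.round(d["location"],1),round(d["confidence"],2),atz(p,d["location"],z))
im=ps[1]["frame"].copy()
im=cv2.resize(im,None,fx=2,fy=2,interpolation=cv2.INTER_CUBIC)
for X in END+BALL: cv2.drawMarker(im,tuple(int(t) for t in (2*proj(ps[1],unit2w(s.x,X))).round()),(0,0,255),0,8,1)
c=(2*proj(ps[1],unit2w(s.x,END[1]))).astype(int); cv2.imwrite("pics/x1m.png",im[max(c[1]-250,0):c[1]+250,max(c[0]-350,0):c[0]+350])
E
```

```text
[-0.063   0.067  -0.0404  1.4643  0.0004 -0.2768] 7.7333Traceback (most recent call last):
  File "<stdin>", line 12, in <module>
  File "h.py", line 32, in blob
    n,L,S,C=cv2.connectedComponentsWithStats((g<th).astype(np.uint8)); i=1+np.argmax(S[1:,4])
                                                                           ~~~~~~~~~^^^^^^^^^
    return _wrapfunc(a, 'argmax', axis=axis, out=out, **kwds)
    return bound(*args, **kwds)
ValueError: attempt to get argmax of an empty sequence
```

Run:
```python
from h import *
import pickle
g=cv2.cvtColor(cv2.imread("pics/x0.png"),cv2.COLOR_BGR2GRAY)
for u,v in ((237,177),(311,178),(385,179)): print(g[v-10:v+12:2,u-12:u+14:2])
yaw=np.radians(12.3)-np.pi
ps=[cap("wrist")]
for pos in ([.44,0.04,.33],): ctrl.goto(pos,down(yaw)); ps.append(cap("wrist"))
pickle.dump(ps,open("ps.pkl","wb"))
for p in ps: print(proj(p,[.528,-.017,.103]),p["T"][:3,3])
```

```text
[[71 69 70 71 72 72 96 97 96 67 60 69 71]
 [71 70 70 68 47 44 44 44 43 44 57 70 71]
 [71 71 70 47 44 46 46 46 45 43 42 72 72]
 [72 70 64 46 46 47 47 46 46 45 43 55 71]
 [71 71 58 46 47 53 60 49 46 46 44 50 72]
 [71 71 53 47 48 54 68 53 47 45 45 47 72]
 [71 71 65 46 47 51 53 50 46 45 44 55 72]
 [71 71 69 51 47 48 48 47 46 45 44 60 73]
 [72 72 70 72 51 47 46 46 45 49 55 59 71]
 [72 72 70 72 71 64 52 53 65 71 66 55 72]
 [72 72 70 71 73 72 71 71 70 71 68 56 72]]
[[71 71 71 70 71 78 83 93 78 67 73 75 74]
 [72 71 72 63 47 46 46 45 46 51 69 74 74]
 [71 71 66 46 46 46 48 47 46 45 55 74 74]
 [72 71 48 46 47 49 49 49 48 47 46 74 75]
 [72 71 45 47 48 52 60 54 49 48 47 56 75]
 [72 71 46 48 49 55 66 58 50 48 47 59 75]
 [72 72 54 48 49 51 59 54 50 48 48 64 74]
 [72 72 63 48 49 51 51 49 50 48 52 74 75]
 [72 72 71 59 48 49 49 49 48 49 65 75 75]
 [72 72 71 71 63 50 49 49 56 70 73 74 74]
 [71 71 72 71 67 71 72 71 71 72 73 74 74]]
[[ 72  72  73  66  66 121 123 124  74  74  74  75  74]
 [ 73  72  72  67  54  51  52  52  54  71  75  76  74]
 [ 74  75  74  56  51  52  53  53  53  53  67  77  74]
 [ 74  74  65  51  51  53  53  54  55  54  56  76  75]
 [ 74  74  57  52  53  53  56  57  55  55  54  69  75]
 [ 73  73  56  52  53  55  64  71  57  55  55  65  75]
 [ 73  74  59  52  52  55  61  64  58  55  54  66  75]
 [ 73  74  65  52  53  54  55  57  56  54  56  76  75]
 [ 73  73  72  54  52  53  54  54  54  54  66  76  75]
 [ 74  73  74  60  60  52  52  53  57  68  76  75  74]
 [ 73  73  72  62  73  74  67  69  75  75  75  75  75]]
[320.51636903 193.79808702] [ 0.40355794 -0.04658513  0.51006272]
[261.33214847 218.23175241] [0.36250883 0.02461071 0.48009819]
```

```bash
cat >> h.py <<'E'
def blob(p,X,w=18,th=60):
    u,v=np.round(proj(p,X)).astype(int); g=cv2.cvtColor(p["frame"][v-w:v+w+1,u-w:u+w+1],cv2.COLOR_BGR2GRAY)
    m=cv2.morphologyEx((g<th).astype(np.uint8),cv2.MORPH_OPEN,np.ones((5,5),np.uint8))
    c=max(cv2.findContours(m,cv2.RETR_EXTERNAL,cv2.CHAIN_APPROX_NONE)[0],key=cv2.contourArea)
    (x,y),r=cv2.minEnclosingCircle(c); M=cv2.moments(cv2.convexHull(c)); return np.array([M["m10"]/M["m00"]+u-w,M["m01"]/M["m00"]+v-w]),r
E
cat > fit.py <<'E'
from h import *
import pickle
np.set_printoptions(precision=4,suppress=True)
ps=pickle.load(open("ps.pkl","rb"))
q0=[.588,-.002,np.radians(12)]
B=[]
for p in ps:
    r=[blob(p,unit2w(q0,b)) for b in BALL]; B.append([x[0] for x in r]); print([(x[0].round(1),round(x[1],1),proj(p,unit2w(q0,b)).round(1)) for x,b in zip(r,BALL)])
for j in range(3): print("ball",j+1,tri([ray(p,b[j]) for p,b in zip(ps,B)]))
s=least_squares(lambda q:np.concatenate([proj(p,unit2w(q,[*X[:2],X[2]+q[3]]))-b[j] for p,b in zip(ps,B) for j,X in enumerate(BALL)]),[*q0,0],loss="soft_l1")
print(s.x,s.fun.reshape(-1,3,2).round(1).tolist())
for j in range(3): print("end",unit2w(s.x,END[j]))
np.save("q.npy",s.x)
im=cv2.resize(ps[-1]["frame"],None,fx=2,fy=2,interpolation=cv2.INTER_CUBIC)
for X in END+BALL: cv2.drawMarker(im,tuple(int(t) for t in (2*proj(ps[-1],unit2w(s.x,X))).round()),(0,0,255),0,8,1)
c=(2*proj(ps[-1],unit2w(s.x,END[1]))).astype(int); cv2.imwrite("pics/x1m.png",im[max(c[1]-250,0):c[1]+250,max(c[0]-350,0):c[0]+350])
E
python3 - <<'E'
from h import *
import pickle
ps=pickle.load(open("ps.pkl","rb"))
ctrl.goto([.55,0.0,.33],down(np.radians(12.3)-np.pi)); ps.append(cap("wrist")); pickle.dump(ps,open("ps.pkl","wb"))
for l,z in (("bolt_1_end",.106),("guard_1_ball",.103)):
    for d in ctrl.mark_of(ps[-1],l)[:4]: print(l,np.round(d["location"],1),round(d["confidence"],2),atz(ps[-1],d["location"],z))
E
python3 fit.py
```

```text
bolt_1_end [384.4 198.3] 0.68 [0.57693906 0.09149101 0.106     ]
guard_1_ball [387.4 146.7] 0.61 [0.51163458 0.07813362 0.103     ]
guard_1_ball [175.3 174.9] 0.58 [ 0.60449921 -0.18717068  0.103     ]
[(array([389.9, 196.3]), 8.3, array([389.8, 193.4])), (array([322.6, 195.5]), 8.3, array([322.1, 193. ])), (array([255.1, 194.2]), 8.4, array([254. , 192.7]))]
[(array([335.4, 221.4]), 8.7, array([334.7, 218.3])), (array([264., 220.]), 8.8, array([262.9, 217.4])), (array([198.2, 217.3]), 8.2, array([196.5, 216. ]))]
[(array([388.4, 146.6]), 9.8, array([388.2, 142.8])), (array([312.2, 144.5]), 9.6, array([311.6, 141.6])), (array([237.1, 144.5]), 9.9, array([235.8, 142.6]))]
ball 1 [0.5114 0.0799 0.1009]
ball 2 [ 0.5301 -0.0134  0.1017]
ball 3 [ 0.5489 -0.1065  0.1001]
[ 0.5919 -0.0009  0.1973 -0.0021] [[[0.0, 0.1], [0.1, -0.2], [0.1, 0.1]], [[-0.1, -0.1], [0.0, -0.3], [-0.3, 0.0]], [[-0.0, 0.1], [0.2, 0.1], [-0.0, 0.1]]]
end [0.5733 0.0922 0.106 ]
end [ 0.5919 -0.0009  0.106 ]
end [ 0.6106 -0.0941  0.106 ]
```

View pics/x1m.png

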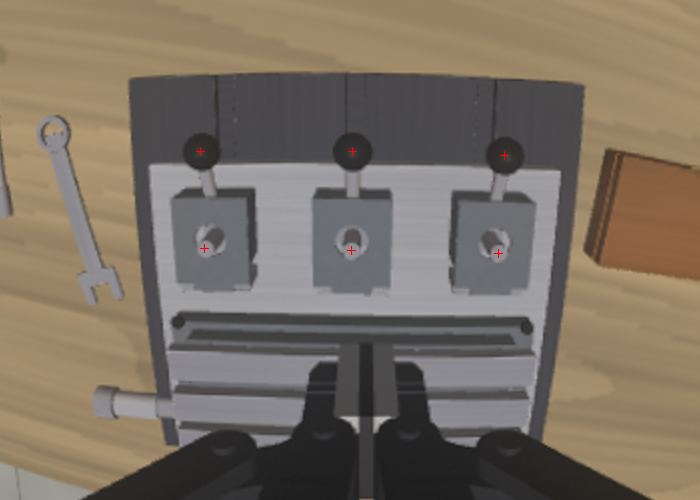

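The marks fall on all three balls and bolt ends. Next I tap the bolts.

Run:
```python
from h import *
np.set_printoptions(precision=4,suppress=True)
q=np.load("q.npy"); o=down(q[2]-np.pi)
for j in (0,1,2):
    X=unit2w(q,END[j]); 
    if j==0: ctrl.goto([*X[:2],.165],o)
    else: ctrl.move_l([*X[:2],.15],.15)
    ctrl.move_l([*X[:2],.135],.1); f0=ctrl.read_state()["contact_force"]
    r=ctrl.move_l([*X[:2],.1205],.03,contact_N=7); s=ctrl.read_state()
    print(j+1,r,"z",s["position"],np.array(s["contact_force"])-f0,s["time_s"])
    ctrl.move_l([*X[:2],.15],.1)
p=cap("wrist");cv2.imwrite("pics/t.png",p["frame"])
```

```text
1 False z [0.5732 0.0923 0.1204] [ 0.1722  0.1186 -0.6397] 10.825
2 False z [ 0.5919 -0.001   0.1204] [ 0.1717 -0.0674 -0.2865] 12.9833
3 False z [ 0.6105 -0.0941  0.1204] [-0.6986 -0.2033 -0.3974] 15.1417
```

No tap met any force, so I look before going lower.

Run:
```python
from h import *
np.set_printoptions(precision=4,suppress=True)
q=np.load("q.npy"); s=ctrl.read_state(); print(s["finger_gap"],s["position"],s["contact_force"])
X=unit2w(q,END[2]); ctrl.move_l([*X[:2],.1205],.06,contact_N=7); print(ctrl.read_state()["contact_force"])
p=cap("wrist"); t=cap("side"); 
c=proj(t,X).astype(int); a=cv2.resize(t["frame"][c[1]-60:c[1]+60,c[0]-60:c[0]+60],(480,480),interpolation=cv2.INTER_CUBIC)
b=p["frame"]; print(proj(p,X),c)
c=proj(p,X).astype(int); b=cv2.resize(b[max(c[1]-80,0):,:][:160,max(c[0]-50,0):][:,:100],(300,480),interpolation=cv2.INTER_CUBIC)
cv2.imwrite("pics/tap.png",np.hstack([a,b])); ctrl.move_l([*X[:2],.15],.1)
```

```text
-0.00016707751135194336 [ 0.6105 -0.0941  0.1498] [-0.4305 -0.2389 -0.9109]
[ 0.4906  0.1632 -0.1795]
[318.412  236.8056] [347 227]
```

View pics/tap.png

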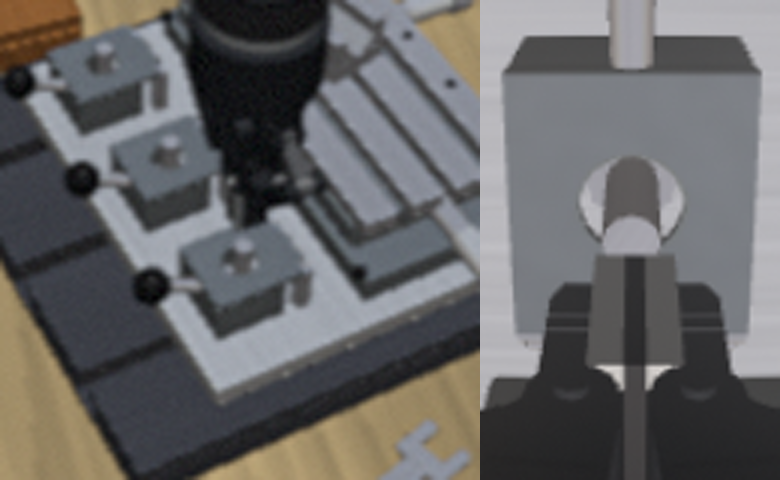

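The wrist crop shows the bolt end where I predicted it, at crop (632,238), and the fingertip edge at (632,255), so the tip looks short of it. In the side crop the tip also ends above the bolt. Before lowering further, I work out how high the tip edge really is.

Run:
```python
from h import *
np.set_printoptions(precision=4,suppress=True)
s=ctrl.read_state(); P=np.array(s["position"]); Rm=R.from_rotvec(s["ee_rot"]).as_matrix(); print(P,Rm)
p=cap("wrist"); T=np.linalg.inv(np.vstack([np.c_[Rm,P],[0,0,0,1]]))@p["T"]; print("cam in tool\n",T)
for dx in (-.011,0,.011):
    for dz in (0,.01,.019): print(dx,dz,proj(p,P+Rm@[dx,0,dz]), (proj(p,P+Rm@[dx,.008,dz])-proj(p,P+Rm@[dx,-.008,dz]))[0])
cv2.imwrite("pics/t2.png",p["frame"]); cv2.imwrite("pics/t2c.png",cv2.resize(p["frame"][130:400,240:400],None,fx=2,fy=2))
```

```text
[ 0.6111 -0.0942  0.1506] [[-0.9806 -0.1961  0.0015]
 [-0.1961  0.9806 -0.0002]
 [-0.0014 -0.0005 -1.    ]]
cam in tool
 [[ 0.0009 -0.9512 -0.3087  0.0782]
 [ 1.      0.0006  0.0009  0.0002]
 [-0.0007 -0.3087  0.9512 -0.1503]
 [ 0.      0.      0.      1.    ]]
-0.011 0 [318.4914 265.1252] 28.560282760258076
-0.011 0.01 [318.5128 256.5125] 27.159766786641796
-0.011 0.019 [318.5306 249.4331] 26.00167996215339
0 0 [318.4898 247.8257] 29.35397012397641
0 0.01 [318.5125 239.8151] 27.849550761026194
0 0.019 [318.5312 233.2653] 26.612721409275423
0.011 0 [318.4896 229.4606] 30.124480505247163
0.011 0.01 [318.5135 222.1921] 28.515367353837803
0.011 0.019 [318.5331 216.2795] 27.199957517227688
```

View pics/t2c.png

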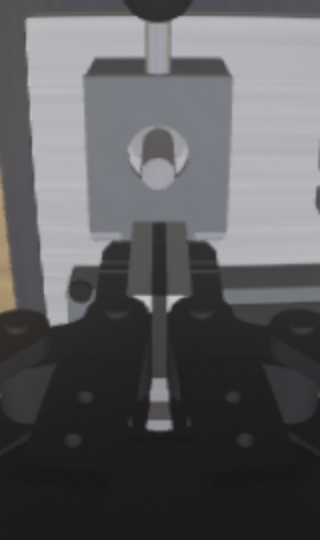

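Run:
```python
from h import *
s=ctrl.read_state(); ctrl.move_l([.45,-.12,.17],.25)
s=ctrl.read_state(); P=np.array(s["position"]); Rm=R.from_rotvec(s["ee_rot"]).as_matrix()
t=cap("side"); k=5; c=proj(t,P).astype(int); w=55
im=cv2.resize(t["frame"][c[1]-w:c[1]+w,c[0]-w:c[0]+w],None,fx=k,fy=k,interpolation=cv2.INTER_CUBIC)
for d,col in (((0,0,-.016),(0,0,255)),((-.017,0,.019),(0,255,0)),((0,0,.019),(255,80,0)),((0,0,0),(0,255,255))):
    u=((proj(t,P+Rm@d)-c+w)*k).round().astype(int); print(u); cv2.drawMarker(im,tuple(map(int,u)),col,0,12,1)
cv2.imwrite("pics/tip.png",im); print(s["time_s"])
```

```text
[277 258]
[316 292]
[282 305]
[279 280]
17.675
```

View pics/tip.png

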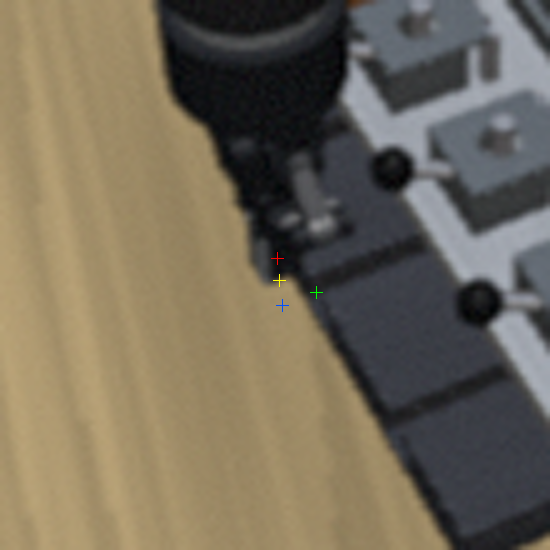

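The side view shows the fingertips on the axis but ending near TCP height, not 19 mm ahead of it. This agrees with the wrist view. So I tap lower, stop on contact, and compare the contact heights.

Run:
```python
from h import *
np.set_printoptions(precision=4,suppress=True)
q=np.load("q.npy"); zs=.122
for j in (2,1,0):
    X=unit2w(q,END[j])
    ctrl.move_l([*X[:2],.15 if j==2 else zs+.012],.2); ctrl.move_l([*X[:2],zs],.1); f0=np.array(ctrl.read_state()["contact_force"])
    r=ctrl.move_l([*X[:2],zs-.045],.03,contact_N=7); s=ctrl.read_state()
    print(j+1,r,s["position"],np.array(s["contact_force"])-f0,s["time_s"])
    if not r: break
    zc=s["position"][2]; ctrl.move_l([*X[:2],zc+.012],.1); zs=min(zs,zc+.008)
```

```text
3 True [ 0.6105 -0.0941  0.0974] [-2.8807 -0.5458  7.2658] 20.0083
2 True [ 0.5922 -0.001   0.0914] [-0.9698  0.5717  5.8898] 21.875
1 True [0.5738 0.092  0.0974] [-0.5849  0.3387  4.8675] 23.45
```

Bolts 1 and 3 both stop at TCP z = 97.4 mm, while bolt 2 gave way 6.0 mm. The loose bolt is number 2, and the shut tips sit about 9 mm above the TCP. Next I grip ball 2 with that correction.

Run:
```python
from h import *
np.set_printoptions(precision=4,suppress=True)
q=np.load("q.npy"); b=unit2w(q,BALL[1])
X=unit2w(q,END[0]); ctrl.move_l([*X[:2],.13],.2)
ctrl.move_l([*b[:2],.145],.25); ctrl.grip(.056,25)
r=ctrl.move_l([*b[:2],.077],.08,contact_N=8); s=ctrl.read_state(); print(r,s["position"],s["contact_force"],s["time_s"])
if not r:
    ctrl.grip(0,30); s=ctrl.read_state(); print(s["finger_gap"],s["position"],s["contact_force"],s["time_s"])
p=cap("wrist"); t=cap("side"); c=proj(t,b).astype(int)
a=cv2.resize(t["frame"][c[1]-50:c[1]+50,c[0]-50:c[0]+50],(400,400),interpolation=cv2.INTER_CUBIC)
cv2.imwrite("pics/g.png",np.hstack([a,cv2.resize(p["frame"][100:300,220:420],(400,400))]))
```

```text
False [ 0.5306 -0.0133  0.0775] [ 0.7246 -0.4009  0.8787] 26.1583
0.021657905958246626 [ 0.5306 -0.0138  0.0774] [ 0.0627 -2.6719  0.9668] 26.5667
```

View pics/g.png

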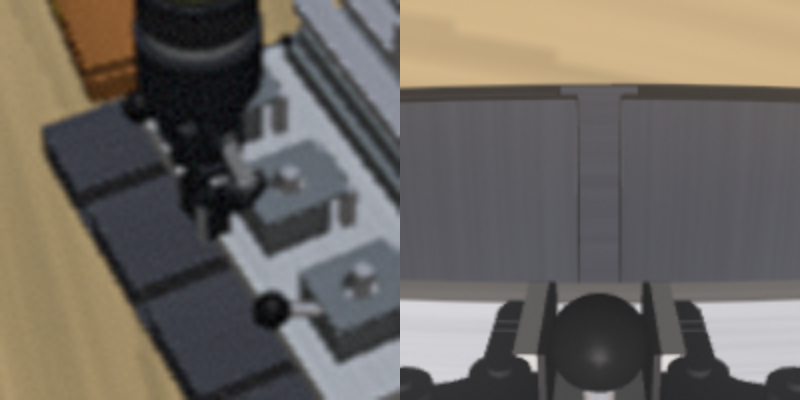

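Both crops show the ball between the fingers, with a gap of 21.7 mm. Next I swing along the arc, watching force and gap.

```bash
cat > swing.py <<'E'
from h import *
np.set_printoptions(precision=4,suppress=True)
q=np.load("q.npy")
def ball(th): return unit2w(q,(.031-.094*np.cos(th)+.016*np.sin(th),0,.087+.016*np.cos(th)+.094*np.sin(th)))
OFF=np.array([0,0,.0775-.103])
def swing(ths,v=.06):
    for th in ths:
        ctrl.move_l(ball(th)+OFF,v); s=ctrl.read_state()
        print(round(th,2),s["position"],"F",s["contact_force"],"gap",round(s["finger_gap"],4),round(s["time_s"],2))
        if np.linalg.norm(s["contact_force"])>20 or s["finger_gap"]<.015: print("STOP"); break
E
python3 - <<'E'
from swing import *
swing(np.arange(.1,.41,.1))
t=cap("side"); b=ball(.4); c=proj(t,b).astype(int)
a=cv2.resize(t["frame"][c[1]-60:c[1]+60,c[0]-60:c[0]+60],(480,480),interpolation=cv2.INTER_CUBIC); cv2.imwrite("pics/s1.png",a)
E
```

```text
0.1 [ 0.5325 -0.0133  0.0867] F [ 3.1969 -4.1051 -3.4769] gap 0.0217 26.98
0.2 [ 0.5348 -0.0129  0.0954] F [ 2.2031 -4.9284 -3.1204] gap 0.0221 27.29
0.3 [ 0.5381 -0.0122  0.1038] F [ 0.9067 -5.4512 -3.473 ] gap 0.0216 27.6
0.4 [ 0.5425 -0.0113  0.1121] F [ 0.5458 -5.8025 -2.7525] gap 0.022 27.91
```

Run:
```python
from swing import *
swing(np.arange(.5,1.16,.1))
t=cap("side"); b=ball(1.1); c=proj(t,b).astype(int)
a=cv2.resize(t["frame"][c[1]-50:c[1]+70,c[0]-60:c[0]+60],(480,480),interpolation=cv2.INTER_CUBIC)
p=cap("wrist"); cv2.imwrite("pics/s2.png",np.hstack([a,cv2.resize(p["frame"][80:400,180:460],None,fx=480/320*.75,fy=1.5)]))
```

```text
0.5 [ 0.548  -0.0102  0.1198] F [ 0.3042 -5.9883 -2.115 ] gap 0.0222 28.27
0.6 [ 0.5541 -0.009   0.1269] F [-0.0481 -5.1606 -1.9295] gap 0.022 28.57
0.7 [ 0.5608 -0.0076  0.1334] F [-0.2262 -6.1434 -1.7323] gap 0.0218 28.88
0.8 [ 0.5683 -0.0062  0.1391] F [ 0.2714 -5.2622 -2.3838] gap 0.0217 29.19
0.9 [ 0.5761 -0.0046  0.1441] F [-0.7019 -6.1168 -1.1022] gap 0.022 29.5
1.0 [ 0.5846 -0.0029  0.1482] F [-1.1338 -6.7798 -0.8835] gap 0.0217 29.81
1.1 [ 0.5934 -0.0012  0.1514] F [-1.2327 -5.3763 -1.3388] gap 0.0217 30.12
```

View pics/s2.png

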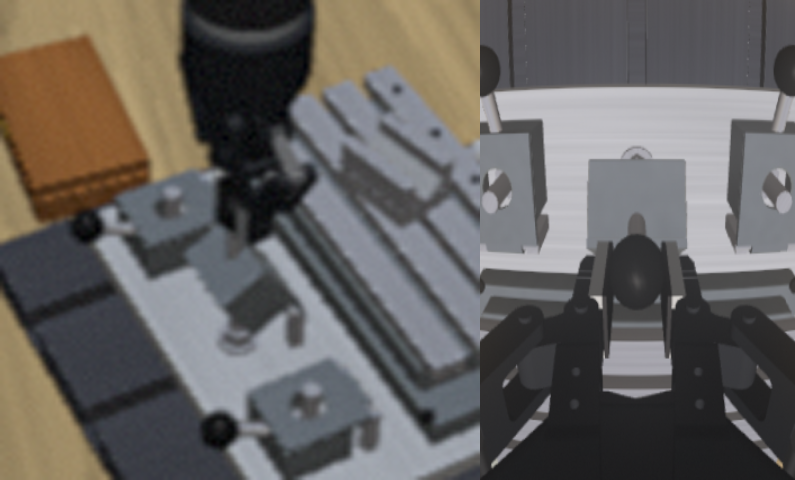

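The middle guard stands open in the grip and the nut's washer is visible. The outer guards are shut, and the V-block and case are in place. I hand in now.

Run:
```python
from h import *
ctrl.wait(.5); s=ctrl.read_state(); print(s["position"],s["contact_force"],s["finger_gap"],s["time_s"]); ctrl.hand_in()
```

```text
[ 0.59302243 -0.0012277   0.15129356] [-0.25406997 -5.75281003 -1.37736553] 0.021765959253282827 30.7167
the job is handed in; nothing more can be done
```

The middle bolt (bolt_2) is the loose one. I swung its guard up to about 1.1 rad, past half way, and handed in at 30.7 s still holding it by the ball.

- **Tapping:** bolts 1 and 3 both stopped the tool at the same height, TCP z = 97.4 mm. Bolt 2 stopped it 6.0 mm lower.
- **Final state:** the finger gap was steady at 21.8 mm and the force on the tool was about 6 N, mostly sideways. The last pictures show guards 1 and 3 shut and the V-block and gauge case in place. The spanner and plug gauge are not in those pictures, but the arm never went near them.
- **Opening angle:** about 1.1 rad comes from the commanded arc, and the pictures agree. I did not measure the angle separately.

Three readings disagreed with the description:

- **Fingertips:** shut, they sat about 9 mm behind the reported TCP, not 19 mm ahead of it. My first round of taps therefore met nothing. I confirmed this in the pictures and corrected for it in the later taps and the grasp.
- **Ball height:** it measured 101 mm against the stated 103 mm, which is within calibration.
- **Ball gap:** the grip on the 24 mm ball read about 22 mm, but it held firm throughout the swing.

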